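# Lower the ratchet-held glue press onto a glass panel

### The job

The glue press on the bench is held up by its ratchet. Lift the pawl off the ratchet wheel and throw it right over so that it stays back by itself, then wind the crank backward (up over the top towards the platen side) until the sprung platen bears on the freshly glued glass panel with a light but definite press, about 1 kg (10 N); 3 kg would crack the panel. Let go with the platen still bearing on the panel and the pawl thrown back, and leave the other things on the bench where they are.

Things in the scene. Friction and masses are not known exactly. Their poses are not given: they have to be found in the camera images.
- press: Grey bench press, fixed, about 225 x 160 mm base and 210 mm high, on the bench. Origin on the bench surface straight below the crank shaft. Its x axis points from the column side to the platen side; its z is up; the crank is on its -y side. All mechanisms below turn about axes parallel to its y axis.
- crank_axis (a point): Point on the axis of the crank shaft, 160 mm above the bench, level (along press y) with the middle of the crank's handle.
- crank_grip (a point): Middle of the crank's black handle: a freely spinning round sleeve, 16 mm in diameter, 72 mm long, lying along press y, 100 mm from the shaft axis (crank arm at its press +y end, a 22 mm end button at the other). Starts about 50 degrees from straight up, on the press -x side; to lower the platen it goes over the top towards press +x. Its press y never changes.
- crank (a joint): Angle of crank and ratchet wheel, rad; starts within 0.04 of 0, grows turning backward (platen down), up to 1.75. 0.4 N m of friction hold it where it is left; turning it backward takes about 3 N at the handle until the platen touches. Handle from the axis: 0.1*sin(a) along press x, 0.1*cos(a) up, a = joint - 0.9. With the pawl down, backward turning is blocked within 0.15 rad.
- pawl_pivot (a point): Point on the pawl's hinge axis (along press y), at the press y of the middle of the pawl's pin.
- pawl_pin (a point): Middle of the pawl's lifting pin: steel, 10 mm in diameter, sticking out 33 mm towards press -y, free 12 mm to either side of this point, 59 mm from the hinge axis. Starts about 214 mm above the bench, on the press -x side of the pivot, 13 degrees above level; its press y never changes. 30 mm clear below it is the 24 mm shaft; the crank arm is 23 mm away towards press -y.
- pawl (a joint): Angle of the pawl, rad: 0 engaged in the ratchet wheel, grows as it is lifted and swung over the top to press +x, stop at 2.45. A loose hinge: by its weight it falls back into the wheel below about 1.6; beyond about 1.75 it falls over to the stop and stays there (thrown back).
- platen: Aluminium plate 70 x 62 x 8 mm under the press head; origin at the centre of its underside, 92 mm up at the start. Goes down 40 mm per rad of crank. Sprung at 4 N/mm, 8.5 mm travel: each N of pressing adds 0.04 N m at the crank. Below it lies the glued panel, its top 36 to 56 mm above the bench, not reported: feel or see the touch. Crank friction holds up to about 13 N of pressing.
- glue: White glue bottle, 48 mm across, 130 mm high, origin under its centre. Leave alone.
- cup: Small clear plastic cup, 68 mm across, 40 mm high, origin under its centre. Leave alone.
- frit_jar: Amber jar with a steel lid, 60 mm across, 75 mm high, origin under its centre. Leave alone.
- ruler: Wooden ruler lying flat, 300 x 28 x 5 mm, origin under its centre. Leave alone.
- cutter: Glass cutter with a fat grey grip, about 155 mm long, 22 mm thick, lying on the bench, origin under its middle. Leave alone.
- blanks: Stack of glass blanks, 90 x 90 x 24 mm, origin under its centre. Leave alone.
- towel_roll: Upright roll of paper towel, 110 mm across, 240 mm high, origin under its centre. Leave alone.

How it is judged (in metres and radians):
On the way, in this order (a step that is already met when the one before it is completed fails the run):
1. The pawl is thrown back while the platen is still up (value of joint pawl above 2.2 rad and contact force between platen and anything else below 0.5 N), for 0.3 s.
2. The platen is pressed on the panel (contact force between platen and anything else above 5 N and value of joint crank above 0.7 rad), for 0.2 s.
At the end, for the whole second after the job is handed in: The pawl lies thrown back (joint beyond 2.2 rad), the crank is at rest and wound back by more than 0.7 rad, and the platen bears on the panel with 4 to 25 N (value of joint pawl above 2.2 rad and value of joint crank above 0.7 rad and contact force between platen and anything else between 4 and 25 N and velocity of joint crank between -0.02 and 0.02 rad/s); the robot touches nothing.
It fails at once if The panel is crushed: the platen pushes with more than 30 N (contact force between platen and anything else above 30 N).
It fails at once if Another thing on the bench is moved by more than 30 mm (distance of any of glue, cup, frit_jar, ruler, cutter, blanks, towel_roll from where it was at the start of the episode above 0.03 m).
It also fails if it takes over 58 s, if anything falls off the work surface, if the arm or the gripper's body presses on something with over 40 N, if the wrist force passes 120 N, or if a joint passes its speed limit or range.

### The arm

A 6-joint arm with a two-finger parallel gripper is mounted at the origin on the work surface. World frame = base frame: x ahead of the robot, y to its left, z up, the work surface at z = 0. Lengths are in mm, angles in rad, forces in N, time in s.
With the tool pointing down it reaches from about 375 to 750 mm from the base axis. Payload 9 kg.
Tool frame: the origin (TCP) lies on the centre line of the jaws, within the pads' length; the fingertips stand arm.tip_reach ahead of it and the grasp point (between the pads) lies 6 mm ahead of it (arm.tip_reach is the distance from the TCP to the fingertips, in mm); z points along the fingers, y is the direction in which the jaws open and shut (so a half turn about z gives the same grasp; the last joint's range is limited). The gripper opens to 85 mm and grips with 20 to 120 N. Pads are 22 mm wide; open, the fingers measure 114 mm over their backs; the gripper's body (76 mm by 85 mm) begins 54 mm behind the grasp point. The pads swing forward as they close: fully open they stand 13 mm farther back than shut.
Start: joints at [1.099, 0.104, 0.097, 1.564, 0, 1.353], TCP at [150.652, 580.808, 256.331] pointing down, gripper open.
Joint ranges: [-2.99, 2.99], [-0.84, 1.86], [-1.1, 1.16], [-1.84, 2.11], [-1.51, 1.56], [-3.14, 3.14]. Speed limits (rad/s): [2.22, 2.22, 2.57, 3.14, 3.14, 3.14].

### API

Orientations are given as a unit quaternion [x, y, z, w].
In Python, from cell import arm, cams, order gives the robot as it stands.
- The arm moves only by the tool servo_tool, never from a script. Its argument "rows" is a list that holds one entry, the list of rows, each a list of 7 numbers: the shift along the tool's x, y, z in mm, then the turn, a rotation vector about the tool's x, y, z in degrees, then the opening, from 0 (shut) to 1 (fully open). In form: [[[x, y, z, ax, ay, az, fingers], ...]]. A call has 1 to 10 rows; each row is the pose to reach, as a shift and turn from the pose commanded when the call began, along the tool's axes at that moment; what a row does not reach only later rows make up. A row lasts 1/10 s, in which the tool goes at most 50 mm and 8.59 degrees, less where a joint would pass 70% of its speed; a pose out of reach is approached as far as the arm can. A call with a gripper value outside its range is refused whole. The fingers move at their own pace and stop on an object; "newtons" is the grip in N (left out, the last holds). Time passes only in rows, so rows that repeat a pose let the fingers close. It gives the time, the measured TCP pose, the force and the opening at its end, in the units of the state.
- arm.sense(): the state, without advancing time (a new reading comes with each control period).
- cams.get_image(name): name is "scene" or "top"; returns the picture (420x560x3 uint8, red, green, blue); there is no depth.
- cams.camera_info(name): a dict with "K" (3x3 intrinsics, pixels), "T" (4x4, takes a point from camera to world coordinates). Camera axes: x right, y up, looking along -z (the intrinsics and any distortion apply to the point x, -y, -z); pixel columns grow to the right and rows downward; lengths in mm; the calibration is good to about 2 mm. A picture is of the moment at which its call begins. camera_info takes no time and is no camera call.
- order.sign_off(): hands the job in, once; it reports no verdict.
The state is a dict: "t": time; "q": joint angles; "joint_vel": joint speeds; "tau": joint torques, N m; "ee_pos": TCP position; "ee_rot": TCP orientation; "wrist_force": force on the tool from outside, world axes, zero at the start; "ft_torque": the same for the moment, N m; "width": opening from 0.0 (shut) to 1.0 (fully open).
Only numpy, scipy, OpenCV 4.12 (cv2) and the standard library are available. Lean on these libraries where they do the work, as an engineer would, in place of code of your own. Each camera call takes 0.05 s, during which the arm holds its last target.

## Working session

There is one attempt and no reset: what is moved stays moved. The work goes in short steps, Python scripts to look and compute and a tool call to move; the robot and the scene stay as the last step left them, time stands still between calls to the robot, and variables do not carry over. Pictures are saved under pics/ and viewed, and the job is handed in when it is done.

Besides the shell and the picture viewer there is one more tool, called after "Emit:" in YAML: its name, and indented under it one key for each argument. servo_tool: Moves the arm, as the interface text tells. Its arguments: {"type":"object","properties":{"rows":{"type":"array"},"newtons":{"type":"number"}},"required":["rows"]}

```bash
ls; mkdir -p pics; python3 - <<'E'
from cell import arm,cams
import cv2
print(arm.sense(), arm.tip_reach)
for n in("scene","top"):
    im=cams.get_image(n); cv2.imwrite(f"pics/{n}0.png",im[:,:,::-1]); print(n,cams.camera_info(n))
E
```

```text
pics
{'t': 0.0, 'q': array([1.09925947e+00, 1.04711222e-01, 9.64606392e-02, 1.56385691e+00,
       2.42370682e-05, 1.35314820e+00]), 'joint_vel': array([ 6.57372591e-04,  6.21362245e-04,  2.22911171e-05,  2.23307801e-03,
        8.54067858e-04, -2.52195974e-04]), 'tau': array([-1.14476246e-03, -5.56933272e+01,  5.03647935e+01,  1.68808317e-02,
       -4.17882429e-04, -1.39759794e-05]), 'ee_pos': array([150.5234345 , 580.51794692, 255.51055067]), 'ee_rot': array([ 1.26603673e-01,  9.91953164e-01, -6.12948357e-04, -2.32870248e-04]), 'wrist_force': array([ 0.5711971 ,  0.5328455 , -0.19142331]), 'ft_torque': array([-0.00992944, -0.00400017, -0.00052035]), 'width': 1.0020156416121513} 25.0
scene {'K': array([[448.19561394,   0.        , 280.75158103],
       [  0.        , 448.19561394, 205.37853882],
       [  0.        ,   0.        ,   1.        ]]), 'T': array([[-3.53239678e-01, -5.23680127e-01,  7.75229549e-01,
         1.57478648e+03],
       [ 9.35531515e-01, -1.96327036e-01,  2.93660484e-01,
         4.38708602e+02],
       [-1.58563999e-03,  8.28984210e-01,  5.59269761e-01,
         9.33604927e+02],
       [ 0.00000000e+00,  0.00000000e+00,  0.00000000e+00,
         1.00000000e+00]])}
top {'K': array([[508.27289775,   0.        , 283.77945236],
       [  0.        , 508.27289775, 218.10391949],
       [  0.        ,   0.        ,   1.        ]]), 'T': array([[-1.09546576e-02,  9.91325638e-01, -1.30971279e-01,
         2.89179345e+02],
       [-9.99708787e-01, -1.36742580e-02, -1.98835585e-02,
         3.19245622e+01],
       [-2.15020164e-02,  1.30715321e-01,  9.91186747e-01,
         1.59611697e+03],
       [ 0.00000000e+00,  0.00000000e+00,  0.00000000e+00,
         1.00000000e+00]])}
```

View pics/scene0.png

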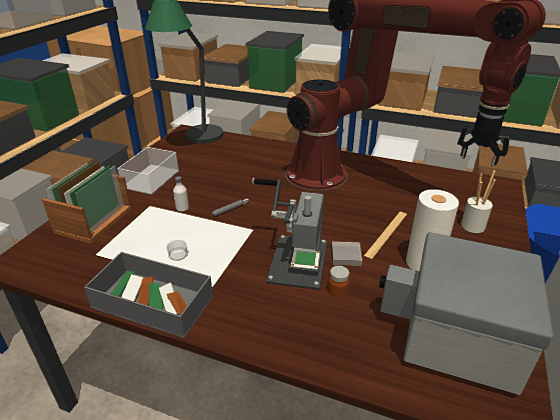

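View pics/top0.png

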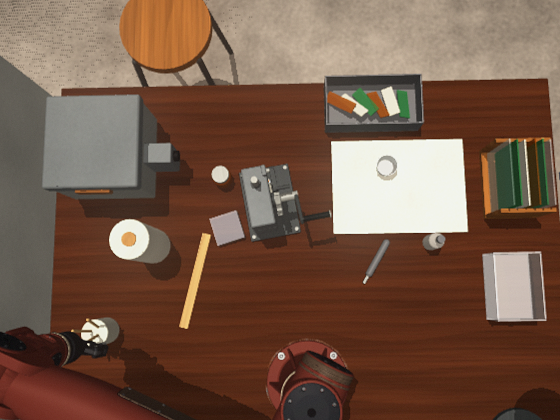

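```bash
python3 - <<'E'
import cv2
a=cv2.imread("pics/scene0.png")[165:295,235:345]; cv2.imwrite("pics/s0c.png",cv2.resize(a,None,fx=5,fy=4.6,interpolation=cv2.INTER_CUBIC)[:, :])
a=cv2.imread("pics/top0.png")[155:250,230:340]; cv2.imwrite("pics/t0c.png",cv2.resize(a,None,fx=6,fy=6,interpolation=cv2.INTER_CUBIC))
E
```

```text
(no output)
```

View pics/s0c.png

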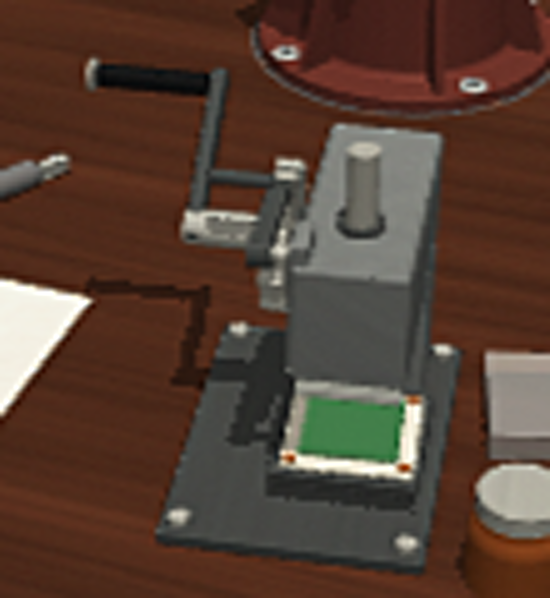

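View pics/t0c.png

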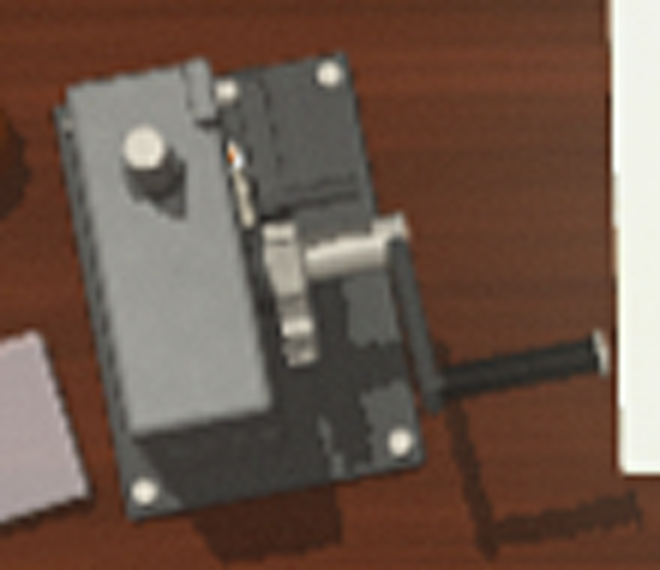

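```bash
python3 - <<'E'
import cv2,numpy as np
g=lambda a:(255*(a/255.)**0.5).astype(np.uint8)
a=cv2.imread("pics/scene0.png")[172:235,248:312]; cv2.imwrite("pics/s0d.png",cv2.resize(g(a),None,fx=9,fy=9,interpolation=cv2.INTER_CUBIC))
a=cv2.imread("pics/top0.png")[180:230,260:335]; cv2.imwrite("pics/t0d.png",cv2.resize(g(a),None,fx=10,fy=10,interpolation=cv2.INTER_CUBIC))
E
```

```text
(no output)
```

View pics/s0d.png

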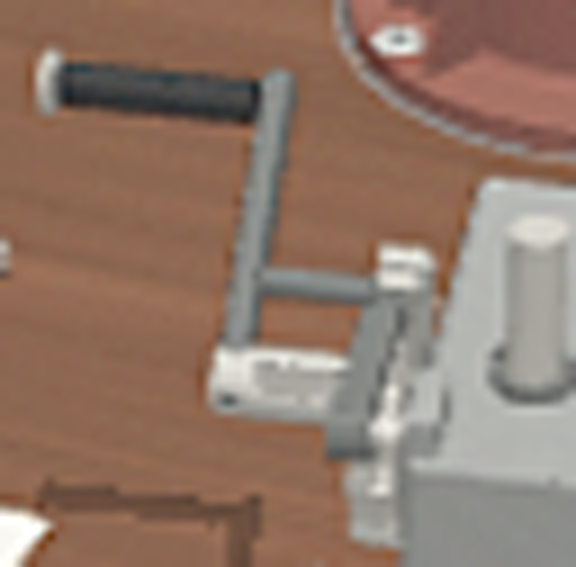

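View pics/t0d.png

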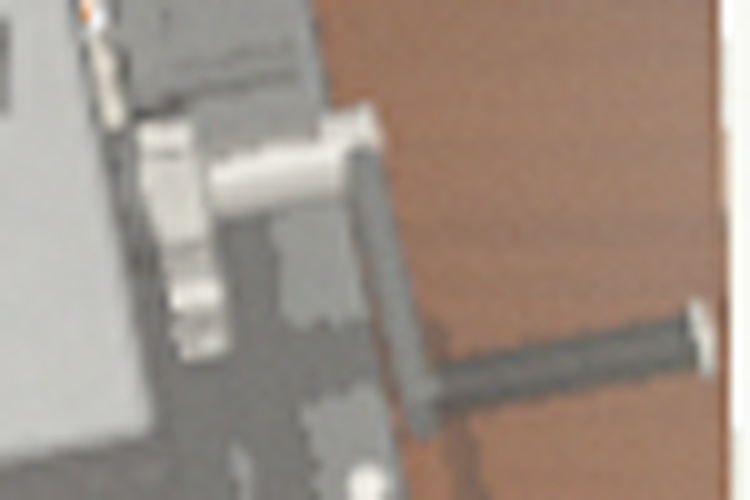

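```bash
cat > h.py <<'E'
import numpy as np, cv2
from cell import cams
info={n:cams.camera_info(n) for n in("scene","top")}
def ray(n,u,v):
    K=info[n]["K"];T=info[n]["T"];d=np.linalg.inv(K)@[u,v,1.];d=T[:3,:3]@[d[0],-d[1],-d[2]];return T[:3,3],d
def atz(n,u,v,z):
    o,d=ray(n,u,v);return o+d*(z-o[2])/d[2]
def proj(n,p):
    T=info[n]["T"];c=T[:3,:3].T@(np.asarray(p,float)-T[:3,3]);q=info[n]["K"]@[c[0],-c[1],-c[2]];return q[:2]/q[2]
def tri(uvt,uvs):
    A=[];b=[]
    M=np.zeros((3,3));r=np.zeros(3);L=[]
    for n,uv in(("top",uvt),("scene",uvs)):
        o,d=ray(n,*uv);d=d/np.linalg.norm(d);P=np.eye(3)-np.outer(d,d);M+=P;r+=P@o;L.append((o,P))
    x=np.linalg.solve(M,r);return x,[np.linalg.norm(P@(x-o)) for o,P in L]
E
python3 - <<'E'
from h import *
np.set_printoptions(precision=1,suppress=True)
A=(260+44.5,180+39.0);B=(260+69.0,180+34.5)
C=(248+258/9,172+103/9);D=(248+62/9,172+85/9)
print(tri(A,C),tri(B,D))
print(atz("top",*A,222),atz("top",*B,222),atz("scene",*C,222),atz("scene",*D,222))
# base screws from t0c
for p in[(226,90),(330,73),(400,441),(145,491)]: print(atz("top",230+p[0]/6,155+p[1]/6,12))
for p in[(238,328),(443,350),(178,516),(406,542)]: print('s',atz("scene",235+p[0]/5,165+p[1]/4.6,12))
print("pin scene z214",atz("scene",248+262/9,172+285/9,214),atz("scene",248+378/9,172+290/9,214))
print("lightcyl top z214/160",atz("top",281+.5,180+18.5,214),atz("top",294,180+16.5,214),atz("top",281.5,198.5,160),atz("top",294,196.5,160))
E
```

```text
(array([468.1,   4.4, 213.7]), [np.float64(1.5921556875868081), np.float64(1.5921556875868477)]) (array([479.8, -63.4, 213.2]), [np.float64(1.0927455976391736), np.float64(1.0927455976391722)])
[467.5   3.1 222. ] [479.  -63.9 222. ] [480.5  10.9 222. ] [492.9 -56.2 222. ]
[653.8 113.4  12. ]
[662.1  58.   12. ]
[465.1  23.7  12. ]
[440.6 157.1  12. ]
s [467.7  25.7  12. ]
s [444.2 160.8  12. ]
s [664.7  61.3  12. ]
s [640.  195.1  12. ]
pin scene z214 [572.7  47.9 214. ] [562.4  83.7 214. ]
lightcyl top z214/160 [526.4  65.3 214. ] [531.5  30.8 214. ] [535.7  66.6 160. ] [541.   30.8 160. ]
```

```bash
python3 - <<'E'
from h import *
np.set_printoptions(precision=1,suppress=True)
s1=(248+262/9,172+285/9);s2=(248+378/9,172+290/9)
t1=(294,196.5);t2=(281.5,198.5)
print(tri(t1,s1),tri(t2,s2))
# light cyl in scene
print('shaft',tri(t1,(248+235/9,172+378/9)),tri(t2,(248+340/9,172+385/9)))
R=np.array([[np.cos(.174),-np.sin(.174)],[np.sin(.174),np.cos(.174)]])
def W(x,y,z,O=(550,-17)): return np.r_[np.array(O)+R@[x,y],z]
for nm,p in dict(axis=(0,0,160),grip=(-78,0,222),s30=(0,30,160),s60=(0,60,160),s90=(0,90,160)).items():
    print(nm,W(*p),(proj("top",W(*p))-[260,180])*10,(proj("scene",W(*p))-[248,172])*9)
for x in range(-40,41,20): print(x,[((proj("top",W(x,y,214))-[260,180])*10,(proj("scene",W(x,y,214))-[248,172])*9) for y in(60,95)])
E
```

```text
(array([535.8,  32. , 187.2]), [np.float64(1.3369928223763445), np.float64(1.3369928223763807)]) (array([529.5,  68.9, 190.1]), [np.float64(3.1254732158746705), np.float64(3.1254732158746683)])
shaft (array([543. ,  28.7, 153. ]), [np.float64(2.2189810787651716), np.float64(2.218981078765177)]) (array([537.3,  64.4, 155.3]), [np.float64(2.448708190260128), np.float64(2.4487081902600742)])
axis [550. -17. 160.] [506.2 131.5] [107.7 345.4]
grip [473.2 -30.5 222. ] [567.9 367.7] [153.4  70.8]
s30 [544.8  12.5 160. ] [403.4 150.9] [194.7 354.7]
s60 [539.6  42.1 160. ] [300.5 170.3] [282.4 364.1]
s90 [534.4  71.6 160. ] [197.6 189.6] [370.6 373.5]
-40 [(array([325.7, 277.4]), array([304.3, 165.1])), (array([200.6, 301. ]), array([407.2, 175.3]))]
-20 [(array([312.2, 206.9]), array([293.2, 196.6])), (array([187.3, 230.4]), array([397.3, 207.1]))]
0 [(array([298.7, 136.6]), array([281.8, 228.9])), (array([174.1, 160.1]), array([387.2, 239.6]))]
20 [(array([285.3,  66.7]), array([270.2, 262. ])), (array([160.9,  90.1]), array([376.8, 273. ]))]
40 [(array([271.9,  -3.1]), array([258.2, 295.9])), (array([147.8,  20.3]), array([366.1, 307.2]))]
```

```bash
python3 - <<'E'
import cv2,numpy as np
a=cv2.imread("pics/top0.png")[170:222,262:302].astype(float)
a=np.clip((a-20)*2.2,0,255).astype(np.uint8)
cv2.imwrite("pics/t0e.png",cv2.resize(a,None,fx=11,fy=11,interpolation=cv2.INTER_NEAREST))
E
```

```text
(no output)
```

View pics/t0e.png

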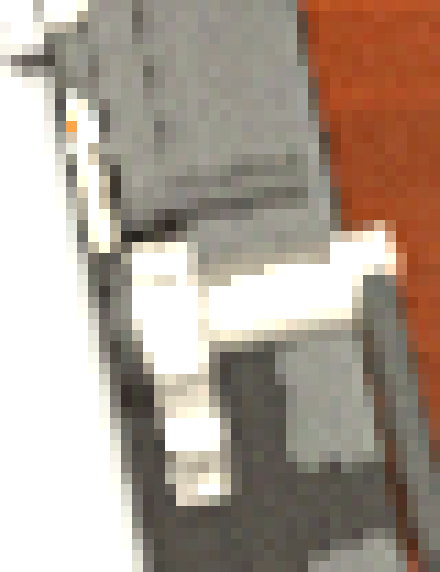

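```bash
python3 - <<'E'
from h import *
np.set_printoptions(precision=1,suppress=True)
print("pin ends",atz("top",277.5,188,214),atz("top",289.6,185.7,214))
print("rod top",tri((254.2,179.7),(308,197.6)))
for z in(210,230,250): print(z,atz("top",254.2,179.7,z))
# head edge on pin side (t0c): (205,65)->(270,405)
print("head edge z200",atz("top",230+205/6,155+65/6,200),atz("top",230+270/6,155+405/6,200))
print("head blk",[atz("top",230+p[0]/6,155+p[1]/6,205) for p in((68,90),(135,430))])
E
```

```text
pin ends [556.   76.1 214. ] [562.   42.6 214. ]
rod top (array([571.5, 138.4, 254.8]), [np.float64(1.1470493029690403), np.float64(1.1470493029690914)])
210 [581.3 140.9 210. ]
230 [577.  139.3 230. ]
250 [572.8 137.7 250. ]
head edge z200 [622.6 113.5 200. ] [461.7  84.4 200. ]
head blk [array([610.5, 177.3, 205. ]), array([450.4, 146.4, 205. ])]
```

```bash
cat >> h.py <<'E'
from scipy.spatial.transform import Rotation as Ro
from cell import arm
YAW=np.deg2rad(10)
def Rt(sign=1):
    y=np.array([np.cos(YAW),np.sin(YAW),0])*sign;z=np.array([0,0,-1.]);return np.c_[np.cross(y,z),y,z]
def rows(pts,R=None):
    s=arm.sense();R0=Ro.from_quat(s["ee_rot"]).as_matrix()
    rv=np.rad2deg(Ro.from_matrix(R0.T@Rt()).as_rotvec())
    for p in pts: print(np.round(R0.T@(np.array(p)-s["ee_pos"]),1),np.round(rv,1))
E
python3 - <<'E'
from h import *
rows([(150.5,580.5,330),(559.5,57,330),(559.5,57,220)])
E
```

```text
[  0.   -0.1 -74.4] [-0.1  0.  65.5]
[-527.3 -404.1  -74. ] [-0.1  0.  65.5]
[-527.3 -404.    36. ] [-0.1  0.  65.5]
```

Emit:
servo_tool:
  rows:
    - [[0,0,-50,0,0,0,0.5],[-20,-15,-74,0,0,5,0.5],[-55,-42,-74,0,0,11,0.5],[-92,-70,-74,0,0,17,0.5],[-130,-100,-74,0,0,23,0.5],[-169,-130,-74,0,0,29,0.5],[-208,-160,-74,0,0,35,0.5],[-247,-190,-74,0,0,41,0.5],[-286,-220,-74,0,0,47,0.5],[-325,-250,-74,0,0,53,0.5]]

```text
t: 1.1
ee_pos: [403.2, 255.4, 330.2]
ee_rot: [0.558, 0.83, 0.0, -0.0]
wrist_force: [1.4, 0.8, 0.3]
width: 0.499
```

```bash
python3 - <<'E'
from h import *
rows([(559.5,57,330),(559.5,57,250),(559.5,57,220)])
print(arm.sense()['q'])
E
```

```text
[-2.428e+02  6.970e+01  1.000e-01] [ 0.  -0.  12.2]
[-242.8   69.7   80.1] [ 0.  -0.  12.2]
[-242.8   69.7  110.1] [ 0.  -0.  12.2]
[ 2.89621421e-01 -2.37031653e-01 -9.45992899e-02  1.71313978e+00
  1.42381837e-04  1.47270109e+00]
```

Emit:
servo_tool:
  rows:
    - [[-40,11,0,0,0,3,0.5],[-80,23,0,0,0,6,0.5],[-120,35,0,0,0,9,0.5],[-160,46,0,0,0,12.2,0.5],[-195,56,0,0,0,12.2,0.5],[-225,65,20,0,0,12.2,0.5],[-243,70,50,0,0,12.2,0.5],[-243,70,68,0,0,12.2,0.5],[-243,70,70,0,0,12.2,0.5]]

```text
t: 2.0
ee_pos: [558.9, 59.0, 257.0]
ee_rot: [0.641, 0.767, -0.001, -0.002]
wrist_force: [-0.2, -0.0, 0.4]
width: 0.498
```

```bash
python3 - <<'E'
from h import *
s=arm.sense();print(s['ee_pos'],s['wrist_force'])
rows([(559.5,57,250),(559.5,57,220)])
for n,(y0,y1,x0,x1) in dict(scene=(130,240,245,345),top=(155,230,240,340)).items():
    im=cams.get_image(n)[:,:,::-1][y0:y1,x0:x1]/255.
    cv2.imwrite(f"pics/{n}1.png",cv2.resize((255*im**.6).astype(np.uint8),None,fx=6,fy=6 if n=="top" else 5.4,interpolation=cv2.INTER_CUBIC))
E
```

```text
[558.85024028  58.99621572 257.01741312] [-0.16349217 -0.03040058  0.391204  ]
[-2.1  0.3  7. ] [-0.3 -0.1  0.2]
[-2.1  0.5 37. ] [-0.3 -0.1  0.2]
```

View pics/scene1.png

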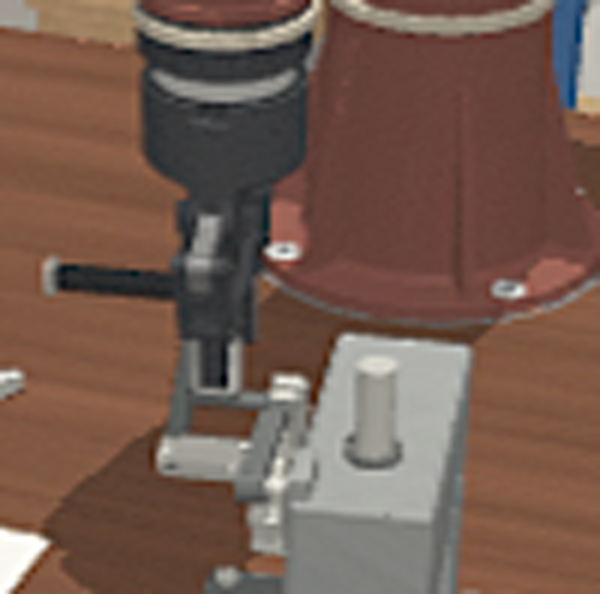

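View pics/top1.png

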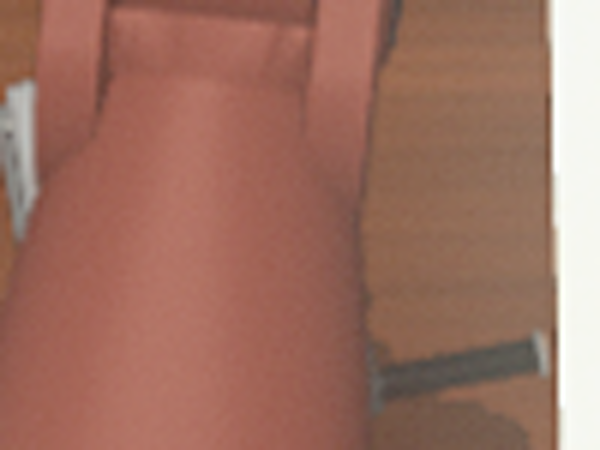

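```bash
python3 - <<'E'
from h import *
rows([(559,61,240),(559,61,221)])
E
```

```text
[ 1.5 -0.3 20.3] [-0.  -0.   0.3]
[ 1.5 -0.3 39.3] [-0.  -0.   0.3]
```

Emit:
servo_tool:
  rows:
    - [[1.5,0,12,0,0,0,0.45],[1.5,0,24,0,0,0,0.45],[1.5,0,34,0,0,0,0.45],[1.5,0,39,0,0,0,0.45],[1.5,0,39,0,0,0,0.45]]

```text
t: 2.6
ee_pos: [559.2, 61.0, 220.3]
ee_rot: [0.641, 0.768, -0.0, -0.001]
wrist_force: [0.5, 1.5, 0.0]
width: 0.45
```

```bash
python3 - <<'E'
from h import *
for n,(y0,y1,x0,x1) in dict(scene=(150,240,245,335)).items():
    im=cams.get_image(n)[:,:,::-1][y0:y1,x0:x1]/255.
    cv2.imwrite(f"pics/{n}2.png",cv2.resize((255*im**.6).astype(np.uint8),None,fx=6.6,fy=6.6,interpolation=cv2.INTER_CUBIC))
s=arm.sense();print(s['ee_pos'],s['wrist_force'])
E
```

```text
[559.50241305  60.94300109 220.99370775] [ 0.52841045  0.32026572 -0.65662804]
```

View pics/scene2.png

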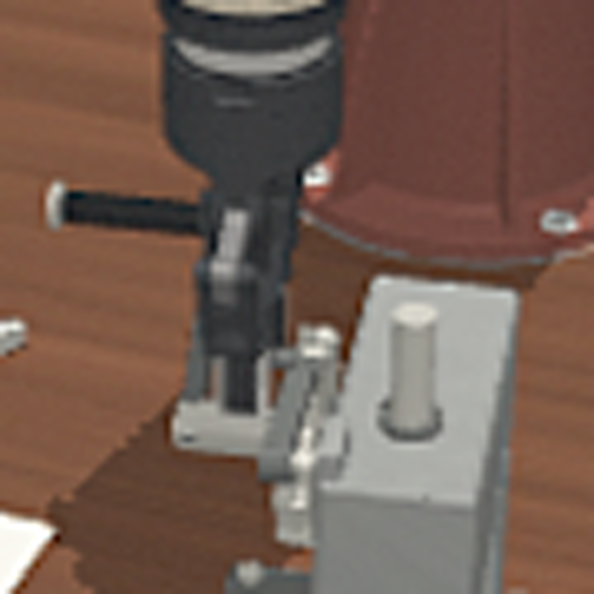

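The front finger stands in front of the pin (pin visible at ~(280,355) to the right, pawl beyond). Close gently.

Emit:
servo_tool:
  rows:
    - [[0,0,0,0,0,0,0.3],[0,0,0,0,0,0,0.2],[0,0,0,0,0,0,0.1],[0,0,0,0,0,0,0],[0,0,0,0,0,0,0],[0,0,0,0,0,0,0],[0,0,0,0,0,0,0]]
  newtons: 25

```text
t: 3.35
ee_pos: [560.5, 60.9, 221.9]
ee_rot: [0.641, 0.768, 0.001, 0.001]
wrist_force: [5.4, 1.5, 0.2]
width: 0.104
```

```bash
python3 -c "
import numpy as np
f0=np.deg2rad(180-13)
for p in np.arange(0,2.41,.1):
    f=f0-p;print(round(p,1),round(59*(np.cos(f)-np.cos(f0)),1),round(-59*(np.sin(f)-np.sin(f0)),1))"
```

```text
0.0 0.0 -0.0
0.1 1.6 -5.7
0.2 3.8 -11.2
0.3 6.5 -16.4
0.4 9.7 -21.3
0.5 13.4 -25.9
0.6 17.5 -30.1
0.7 22.1 -33.9
0.8 27.0 -37.2
0.9 32.1 -40.0
1.0 37.6 -42.3
1.1 43.2 -44.0
1.2 49.0 -45.1
1.3 54.9 -45.7
1.4 60.8 -45.6
1.5 66.7 -45.0
1.6 72.4 -43.8
1.7 78.1 -42.0
1.8 83.5 -39.7
1.9 88.6 -36.8
2.0 93.5 -33.5
2.1 98.0 -29.7
2.2 102.0 -25.4
2.3 105.7 -20.8
2.4 108.8 -15.8
```

Emit:
servo_tool:
  rows:
    - [[0,1.5,-2.8,0,0,0,0],[0,2.6,-5.7,0,0,0,0],[0,3.6,-8.5,0,0,0,0],[0,4.8,-11.2,0,0,0,0],[0,7.5,-16.4,0,0,0,0],[0,10.7,-21.3,0,0,0,0],[0,14.4,-25.9,0,0,0,0],[0,14.4,-25.9,0,0,0,0]]

```text
t: 4.15
ee_pos: [572.9, 62.9, 248.6]
ee_rot: [0.641, 0.767, -0.001, -0.0]
wrist_force: [-11.3, -4.5, 7.8]
width: 0.108
```

```bash
python3 - <<'E'
from h import *
for n,(y0,y1,x0,x1) in dict(scene=(150,240,245,335)).items():
    im=cams.get_image(n)[:,:,::-1][y0:y1,x0:x1]/255.
    cv2.imwrite(f"pics/{n}3.png",cv2.resize((255*im**.6).astype(np.uint8),None,fx=6.6,fy=6.6,interpolation=cv2.INTER_CUBIC))
s=arm.sense();print(s['ee_pos'],s['wrist_force'],s['width'])
E
```

```text
[572.77462679  62.89889835 248.46628022] [-11.63607369  -4.9595181    8.08900245] 0.1019158298082861
```

View pics/scene3.png

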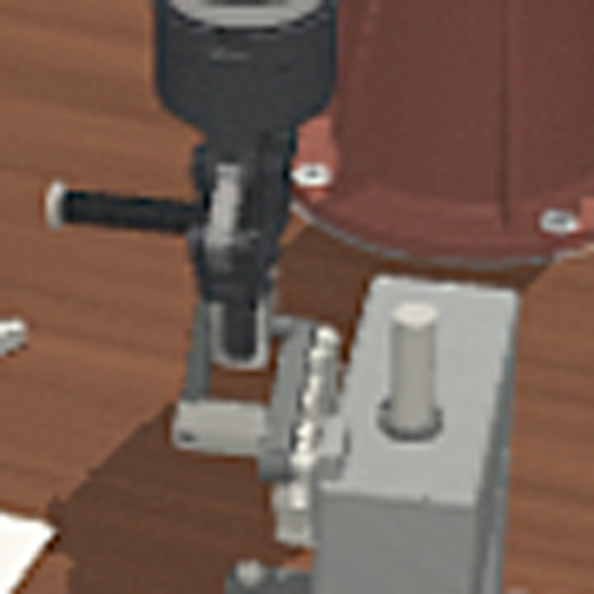

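Emit:
servo_tool:
  rows:
    - [[0,-1,-1.5,0,0,0,0],[0,1.1,-4.9,0,0,0,0],[0,5.7,-8.7,0,0,0,0],[0,10.6,-12,0,0,0,0],[0,15.7,-14.8,0,0,0,0],[0,21.2,-17.1,0,0,0,0],[0,26.8,-18.8,0,0,0,0],[0,26.8,-18.8,0,0,0,0]]

```text
t: 5.0
ee_pos: [601.2, 68.1, 267.7]
ee_rot: [0.641, 0.767, 0.0, 0.001]
wrist_force: [-3.2, -3.2, 6.1]
width: 0.101
```

Emit:
servo_tool:
  rows:
    - [[0,5.8,-2.3,0,0,0,0],[0,11.7,-2.9,0,0,0,0],[0,17.6,-2.8,0,0,0,0],[0,23.5,-2.2,0,0,0,0],[0,29.2,-1,0,0,0,0],[0,34.9,0.8,0,0,0,0],[0,40.3,3.1,0,0,0,0],[0,40.3,3.1,0,0,0,0]]

```text
t: 5.8
ee_pos: [641.3, 75.4, 262.8]
ee_rot: [0.641, 0.767, 0.001, 0.001]
wrist_force: [1.8, -2.1, 4.0]
width: 0.102
```

```bash
python3 - <<'E'
from h import *
for n,(y0,y1,x0,x1) in dict(scene=(150,240,245,335)).items():
    im=cams.get_image(n)[:,:,::-1][y0:y1,x0:x1]/255.
    cv2.imwrite(f"pics/{n}4.png",cv2.resize((255*im**.6).astype(np.uint8),None,fx=6.6,fy=6.6,interpolation=cv2.INTER_CUBIC))
s=arm.sense();print(s['ee_pos'],s['wrist_force'],s['width'])
E
```

```text
[641.05718515  75.3354211  262.92531075] [ 1.41514285 -3.08427346  4.41062053] 0.10259194281475276
```

View pics/scene4.png

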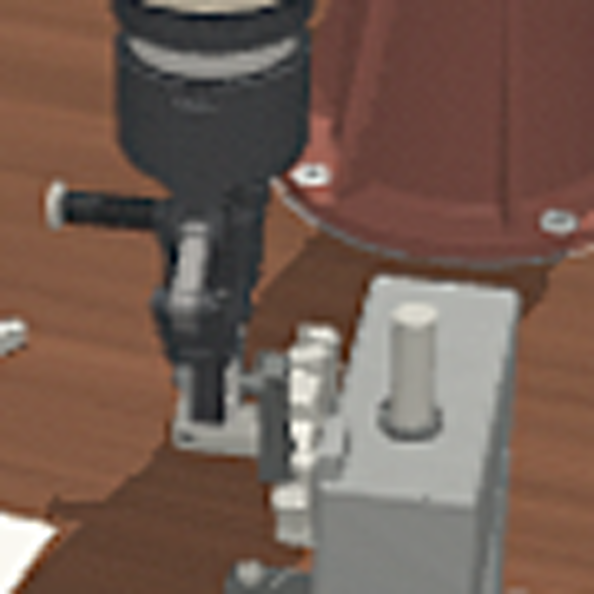

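Emit:
servo_tool:
  rows:
    - [[0,5.1,2.4,0,0,0,0],[0,10,5.7,0,0,0,0],[0,14.5,9.5,0,0,0,0],[0,18.5,13.8,0,0,0,0],[0,20.5,16,0,0,0,0],[0,20.5,16,0,0,0,0.2],[0,20.5,16,0,0,0,0.4],[0,20.5,16,0,0,0,0.5],[0,20.5,10,0,0,0,0.6],[0,20.5,-20,0,0,0,0.6]]

```text
t: 6.85
ee_pos: [658.6, 79.3, 279.8]
ee_rot: [0.641, 0.768, -0.002, -0.003]
wrist_force: [0.1, -0.2, 0.4]
width: 0.6
```

Emit:
servo_tool:
  rows:
    - [[0,0,-20,0,0,0,0.5],[0,0,-40,0,0,0,0.5],[0,-20,-60,0,0,0,0.5],[-20,-60,-60,0,0,0,0.5],[-40,-100,-60,0,0,0,0.5]]

```text
t: 7.35
ee_pos: [568.1, 21.8, 343.7]
ee_rot: [0.64, 0.768, 0.0, 0.001]
wrist_force: [0.3, -0.5, -0.2]
width: 0.496
```

```bash
python3 - <<'E'
from h import *
for n,(y0,y1,x0,x1) in dict(scene=(150,240,245,335)).items():
    im=cams.get_image(n)[:,:,::-1][y0:y1,x0:x1]/255.
    cv2.imwrite(f"pics/{n}5.png",cv2.resize((255*im**.6).astype(np.uint8),None,fx=6.6,fy=6.6,interpolation=cv2.INTER_CUBIC))
s=arm.sense();print(s['ee_pos'],s['wrist_force'],s['width'],s['q'])
rows([(473.5,-30.5,300),(473.5,-30.5,229)])
E
```

```text
[562.61738379  19.3006373  342.73873148] [-1.50618814 -1.93595706  0.24301126] 0.4972484402142004 [-0.19713179  0.03512048  0.18379469  1.72330392 -0.001726    1.1946486 ]
[-33.1 -96.4  43.2] [-0.2  0.   0.3]
[-33.1 -96.1 114.1] [-0.2  0.   0.3]
```

View pics/scene5.png

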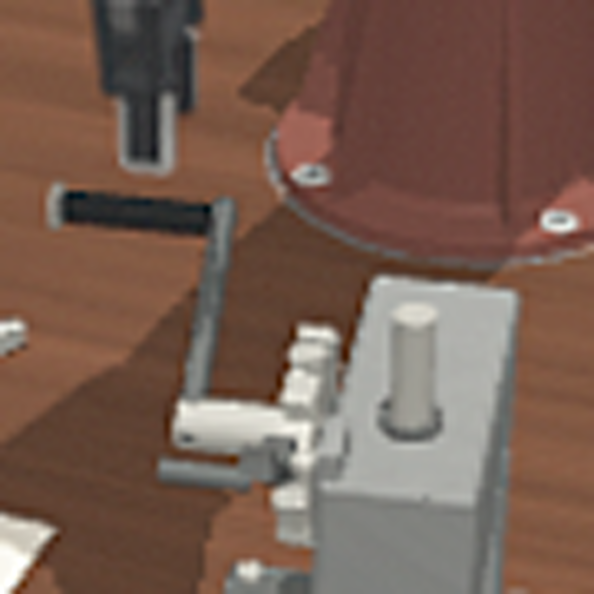

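Emit:
servo_tool:
  rows:
    - [[-15,-40,0,0,0,0,0.5],[-28,-80,15,0,0,0,0.5],[-33,-96,40,0,0,0,0.5],[-33,-96,60,0,0,0,0.5],[-33,-96,80,0,0,0,0.5],[-33,-96,98,0,0,0,0.5],[-33,-96,110,0,0,0,0.5],[-33,-96,115,0,0,0,0.5],[-33,-96,115,0,0,0,0.45]]

```text
t: 8.3
ee_pos: [480.1, -27.6, 227.8]
ee_rot: [0.641, 0.768, -0.0, -0.0]
wrist_force: [0.4, -0.2, 0.3]
width: 0.448
```

```bash
python3 - <<'E'
from h import *
for n,(y0,y1,x0,x1) in dict(scene=(150,240,235,325),top=(170,260,260,350)).items():
    im=cams.get_image(n)[:,:,::-1][y0:y1,x0:x1]/255.
    cv2.imwrite(f"pics/{n}6.png",cv2.resize((255*im**.6).astype(np.uint8),None,fx=6.6,fy=6.6,interpolation=cv2.INTER_CUBIC))
s=arm.sense();print(s['ee_pos'],s['wrist_force'],s['width'])
E
```

```text
[480.55254453 -27.75054607 228.77918721] [ 0.18545717 -0.05874641  0.39586653] 0.45136945400512113
```

View pics/scene6.png

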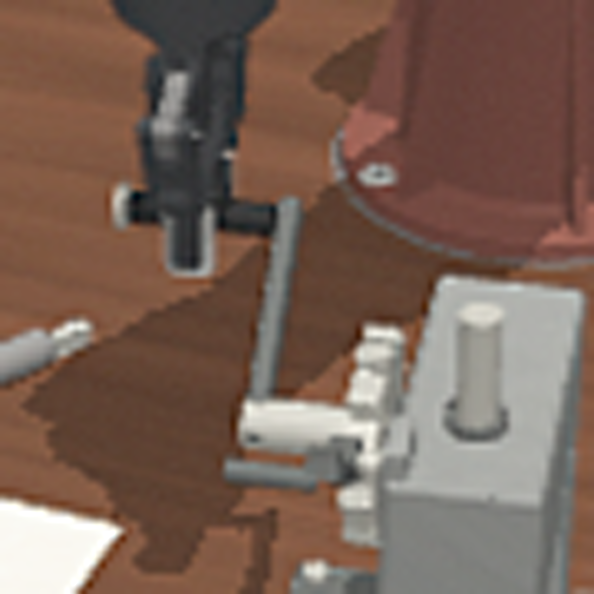

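Emit:
servo_tool:
  rows:
    - [[-1,-6.5,1,0,0,0,0.45],[-1,-6.5,1,0,0,0,0.35],[-1,-6.5,1,0,0,0,0.25],[-1,-6.5,1,0,0,0,0.1],[-1,-6.5,1,0,0,0,0],[-1,-6.5,1,0,0,0,0],[-1,-6.5,1,0,0,0,0]]
  newtons: 30

```text
t: 9.1
ee_pos: [475.0, -29.8, 227.2]
ee_rot: [0.641, 0.767, 0.001, 0.001]
wrist_force: [5.8, 1.1, -1.6]
width: 0.175
```

```bash
python3 - <<'E'
from h import *
s=arm.sense();print(s['ee_pos'],s['wrist_force'],s['width'])
for j in np.arange(0,1.6,.1):
    a=j-.9; print(round(j,1),round(100*(np.sin(a)-np.sin(-.9)),1),round(-100*(np.cos(a)-np.cos(.9)),1))
E
```

```text
[474.95469388 -29.8373372  227.21023958] [ 5.82814182  1.05972256 -1.60470703] 0.17487842739479334
0.0 0.0 -0.0
0.1 6.6 -7.5
0.2 13.9 -14.3
0.3 21.9 -20.4
0.4 30.4 -25.6
0.5 39.4 -29.9
0.6 48.8 -33.4
0.7 58.5 -35.8
0.8 68.3 -37.3
0.9 78.3 -37.8
1.0 88.3 -37.3
1.1 98.2 -35.8
1.2 107.9 -33.4
1.3 117.3 -29.9
1.4 126.3 -25.6
1.5 134.8 -20.4
```

Emit:
servo_tool:
  rows:
    - [[0,4.2,-3.8,0,0,0,0],[0,7.6,-7.5,0,0,0,0],[0,11.2,-11,0,0,0,0],[0,14.9,-14.3,0,0,0,0],[0,18.8,-17.4,0,0,0,0],[0,22.9,-20.4,0,0,0,0],[0,22.9,-20.4,0,0,0,0]]

```text
t: 9.8
ee_pos: [496.8, -26.0, 248.7]
ee_rot: [0.641, 0.767, -0.0, 0.0]
wrist_force: [-5.1, -2.8, 7.0]
width: 0.175
```

Emit:
servo_tool:
  rows:
    - [[0,3.5,-3.8,0,0,0,0],[0,7.9,-6.1,0,0,0,0],[0,12.3,-8.3,0,0,0,0],[0,16.9,-10.4,0,0,0,0],[0,21.6,-12.3,0,0,0,0],[0,26.3,-13.9,0,0,0,0],[0,31.1,-15.2,0,0,0,0],[0,36,-16.3,0,0,0,0],[0,36,-16.3,0,0,0,0]]

```text
t: 10.7
ee_pos: [533.2, -19.6, 265.7]
ee_rot: [0.641, 0.768, 0.001, 0.001]
wrist_force: [-1.0, -3.2, 9.8]
width: 0.176
```

```bash
python3 - <<'E'
from h import *
for n,(y0,y1,x0,x1) in dict(scene=(170,290,240,360)).items():
    im=cams.get_image(n)[:,:,::-1][y0:y1,x0:x1]/255.
    cv2.imwrite(f"pics/{n}7.png",cv2.resize((255*im**.6).astype(np.uint8),None,fx=5,fy=5,interpolation=cv2.INTER_CUBIC))
s=arm.sense();print(s['ee_pos'],s['wrist_force'],s['width'])
E
```

```text
[533.23563016 -19.56705808 265.67156287] [-1.70954571 -2.66046118  9.7690538 ] 0.1700605155566642
```

View pics/scene7.png

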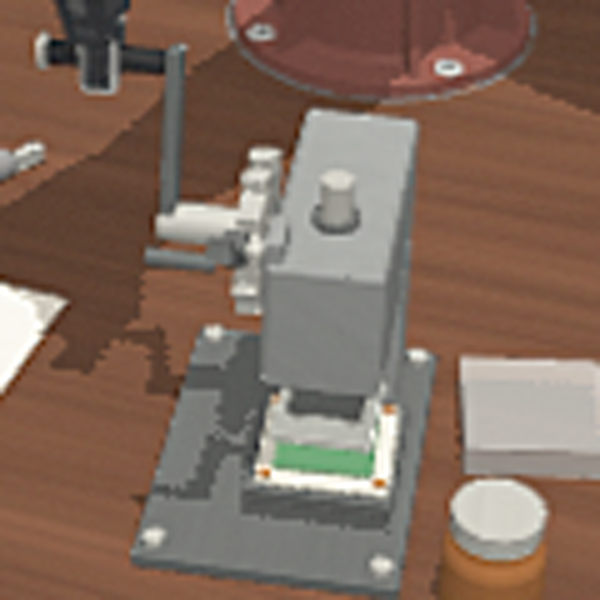

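Emit:
servo_tool:
  rows:
    - [[0,2.4,-1.7,0,0,0,0],[0,4.9,-2.1,0,0,0,0],[0,7.4,-2.4,0,0,0,0],[0,9.8,-2.7,0,0,0,0],[0,12.3,-2.9,0,0,0,0],[0,14.8,-3.1,0,0,0,0],[0,14.8,-3.1,0,0,0,0]]

```text
t: 11.45
ee_pos: [547.6, -17.0, 268.0]
ee_rot: [0.641, 0.767, 0.001, 0.001]
wrist_force: [-0.6, -3.2, 8.4]
width: 0.173
```

Emit:
servo_tool:
  rows:
    - [[0,2.5,-1,0,0,0,0],[0,5,-1,0,0,0,0],[0,7.5,-1,0,0,0,0]]

```text
t: 11.75
ee_pos: [554.6, -15.7, 268.4]
ee_rot: [0.641, 0.767, 0.0, 0.001]
wrist_force: [-1.8, -5.0, 6.6]
width: 0.174
```

Emit:
servo_tool:
  rows:
    - [[0,2.5,0.1,0,0,0,0],[0,5,0.2,0,0,0,0]]

```text
t: 11.95
ee_pos: [559.6, -14.8, 268.3]
ee_rot: [0.641, 0.767, 0.0, 0.001]
wrist_force: [-1.9, -4.2, 7.1]
width: 0.169
```

Emit:
servo_tool:
  rows:
    - [[0,2.5,0.2,0,0,0,0],[0,5,0.4,0,0,0,0]]

```text
t: 12.15
ee_pos: [564.6, -13.9, 268.0]
ee_rot: [0.641, 0.767, 0.0, 0.001]
wrist_force: [-0.6, -5.0, 6.9]
width: 0.173
```

```bash
python3 - <<'E'
from h import *
for n,(y0,y1,x0,x1) in dict(scene=(170,290,240,360)).items():
    im=cams.get_image(n)[:,:,::-1][y0:y1,x0:x1]/255.
    cv2.imwrite(f"pics/{n}8.png",cv2.resize((255*im**.6).astype(np.uint8),None,fx=5,fy=5,interpolation=cv2.INTER_CUBIC))
s=arm.sense();print(s['ee_pos'],s['wrist_force'],s['width'])
E
```

```text
[564.91190589 -13.85877131 267.87164542] [-0.74308043 -3.82386016  8.32186209] 0.17718580569328973
```

View pics/scene8.png

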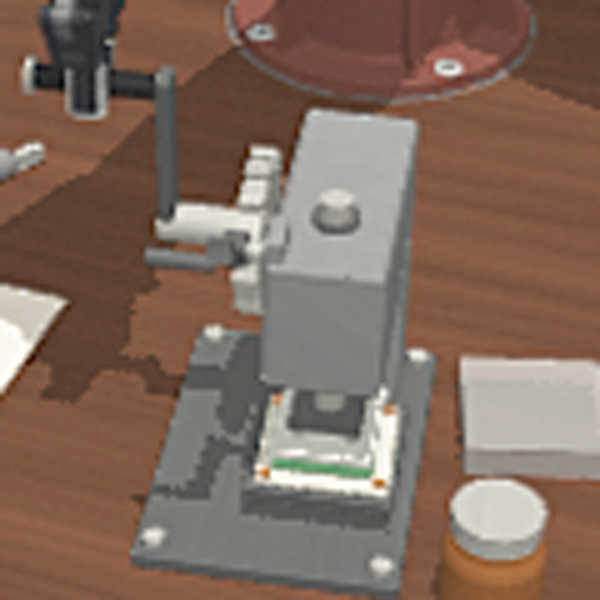

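Emit:
servo_tool:
  rows:
    - [[-0.7,2.5,0.4,0,0,0,0],[-1,5,0.9,0,0,0,0]]

```text
t: 12.4
ee_pos: [569.7, -13.2, 267.2]
ee_rot: [0.641, 0.768, 0.001, 0.0]
wrist_force: [-1.0, 0.9, 9.3]
width: 0.174
```

Emit:
servo_tool:
  rows:
    - [[0,2.5,0.5,0,0,0,0],[0,4.9,1.1,0,0,0,0]]

```text
t: 12.6
ee_pos: [574.7, -12.3, 266.2]
ee_rot: [0.641, 0.768, 0.001, 0.001]
wrist_force: [-0.9, -0.0, 9.9]
width: 0.174
```

Emit:
servo_tool:
  rows:
    - [[0,2.4,0.6,0,0,0,0],[0,4.8,1.3,0,0,0,0]]

```text
t: 12.8
ee_pos: [579.6, -11.4, 265.1]
ee_rot: [0.641, 0.768, 0.001, 0.001]
wrist_force: [0.3, -0.5, 10.0]
width: 0.179
```

```bash
cat > look.py <<'E'
import sys
from h import *
im=cams.get_image("scene")[:,:,::-1][225:280,270:340]/255.
cv2.imwrite(f"pics/{sys.argv[1]}.png",cv2.resize((255*im**.6).astype(np.uint8),None,fx=9,fy=9,interpolation=cv2.INTER_CUBIC))
s=arm.sense();f=s['wrist_force'];p=s['ee_pos'];x=(p[0]-550)*.985+(p[1]+17)*.174
a=np.arcsin(x/100);print(p,f,"j",.9+a,"Ft",(f[0]*.985+f[1]*.174)*np.cos(a)-f[2]*np.sin(a))
E
python3 look.py c1
```

```text
[579.83368909 -11.39858288 264.97650022] [1.09186445 1.38538507 9.77993826] j 1.208477445114033 Ft -1.714871861713827
```

View pics/c1.png

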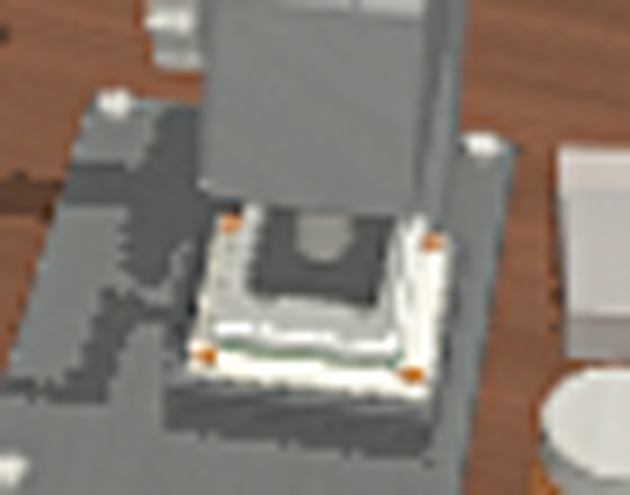

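Emit:
servo_tool:
  rows:
    - [[0,2.4,0.8,0,0,0,0],[0,4.8,1.6,0,0,0,0]]

```text
t: 13.05
ee_pos: [584.3, -10.6, 263.6]
ee_rot: [0.641, 0.768, 0.001, 0.001]
wrist_force: [-0.4, -0.8, 11.5]
width: 0.174
```

```bash
python3 look.py c2
```

```text
[584.52940003 -10.57048357 263.52200697] [ 0.62222848  0.04256391 11.69249741] j 1.2589613229415992 Ft -3.5268325757330077
```

View pics/c2.png

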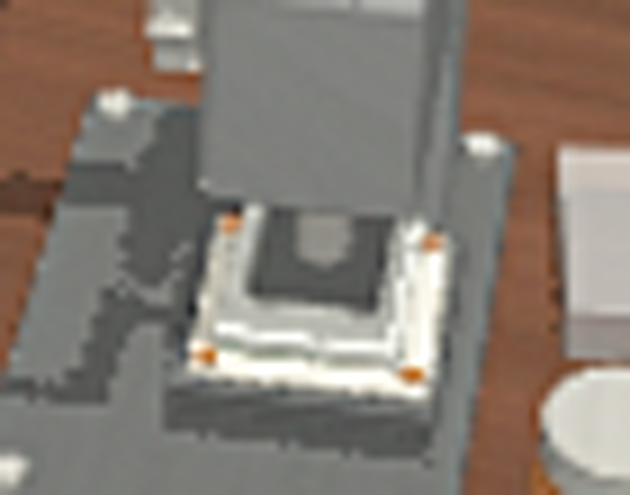

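Emit:
servo_tool:
  rows:
    - [[0,2.3,0.9,0,0,0,0],[0,4.6,1.9,0,0,0,0]]

```text
t: 13.3
ee_pos: [588.7, -9.8, 262.1]
ee_rot: [0.641, 0.768, 0.001, 0.001]
wrist_force: [-2.7, 0.6, 13.7]
width: 0.172
```

```bash
python3 look.py c3
```

```text
[588.89949112  -9.78235877 261.94869392] [-2.12823578  0.30061322 13.56486599] j 1.306850281682343 Ft -7.2450279173763015
```

View pics/c3.png

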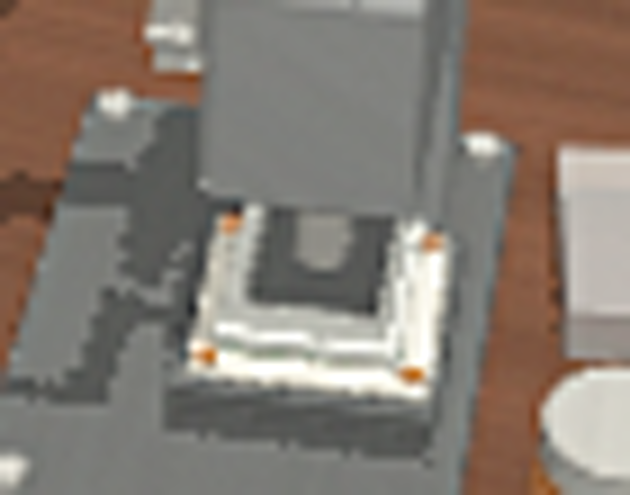

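Emit:
servo_tool:
  rows:
    - [[0,0,0,0,0,0,0],[0,0,0,0,0,0,0],[0,0,0,0,0,0,0],[0,0,0,0,0,0,0]]

```text
t: 13.75
ee_pos: [588.8, -9.8, 262.1]
ee_rot: [0.641, 0.768, 0.001, 0.001]
wrist_force: [-0.1, 0.2, 11.6]
width: 0.173
```

```bash
python3 look.py c4
```

```text
[588.82533138  -9.7808813  262.06649433] [-0.12213042 -0.25615621 11.92062902] j 1.3060578156525287 Ft -4.860001841204636
```

Emit:
servo_tool:
  rows:
    - [[0,0,0,0,0,0,0.25],[0,0,0,0,0,0,0.35],[0,0,0,0,0,0,0.5],[0,0,0,0,0,0,0.55]]

```text
t: 14.2
ee_pos: [587.6, -10.1, 259.8]
ee_rot: [0.641, 0.768, -0.0, -0.0]
wrist_force: [0.3, 0.0, -0.4]
width: 0.552
```

```bash
python3 look.py c5;python3 - <<'E'
from h import *
im=cams.get_image("scene")[:,:,::-1][150:270,240:360]/255.
cv2.imwrite("pics/s9.png",cv2.resize((255*im**.6).astype(np.uint8),None,fx=5,fy=5,interpolation=cv2.INTER_CUBIC))
E
```

```text
[587.5798699  -10.17228208 259.85463615] [-1.05232753 -0.01008611 -1.39726914] j 1.2920048434465008 Ft -0.42572209917076176
```

View pics/s9.png

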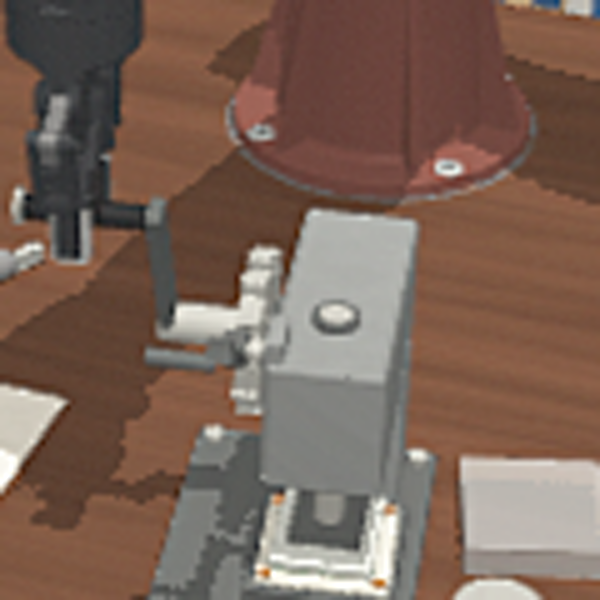

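View pics/c5.png

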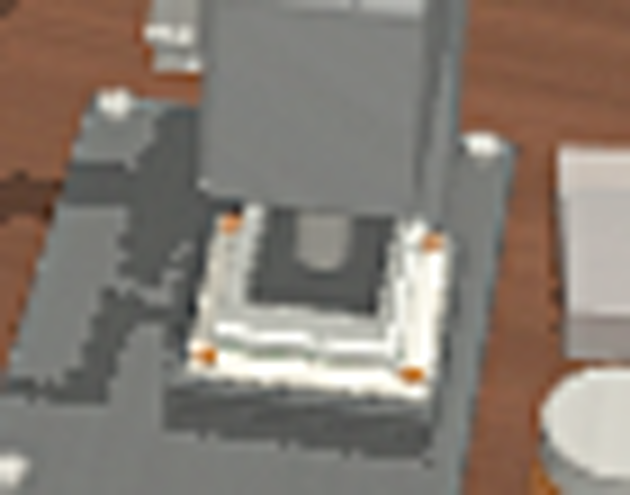

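Emit:
servo_tool:
  rows:
    - [[0,0,-8,0,0,0,0.6],[0,0,-25,0,0,0,0.6],[0,0,-50,0,0,0,0.6],[0,0,-80,0,0,0,0.6],[-20,-30,-100,0,0,0,0.6],[-40,-70,-110,0,0,0,0.6],[-40,-90,-110,0,0,0,0.6],[-40,-90,-110,0,0,0,0.6]]

```text
t: 15.1
ee_pos: [504.8, -66.5, 372.2]
ee_rot: [0.642, 0.767, 0.0, 0.001]
wrist_force: [-0.2, -0.2, -0.4]
width: 0.6
```

```bash
python3 look.py c6;python3 - <<'E'
from h import *
im=cams.get_image("scene")[:,:,::-1]
cv2.imwrite("pics/full10.png",im)
im=im[170:290,240:360]/255.
cv2.imwrite("pics/s10.png",cv2.resize((255*im**.6).astype(np.uint8),None,fx=5,fy=5,interpolation=cv2.INTER_CUBIC))
a=cv2.imread("pics/c5.png").astype(int);b=cv2.imread("pics/c6.png").astype(int);c=cv2.imread("pics/c3.png").astype(int)
for q,w in((a,b),(c,a),(cv2.imread("pics/c2.png").astype(int),c)): print(np.abs(q-w)[200:380,180:460].mean())
E
```

```text
[505.83631462 -66.11534914 371.58093001] [ 1.25679387 -0.45875579  0.24913627] j 0.35259518959051905 Ft 1.1185607191195068
1.2041468253968255
0.7769179894179894
2.449887566137566
```

View pics/s10.png

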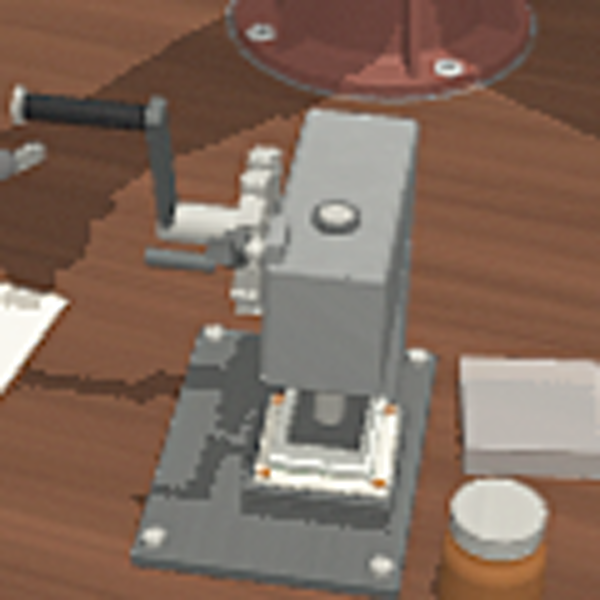

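View pics/full10.png

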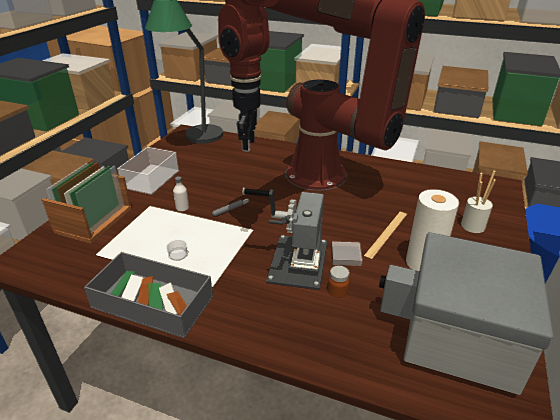

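```bash
python3 - <<'E'
from cell import arm,order
s=arm.sense();print(s['t'],abs(s['joint_vel']).max())
print(order.sign_off())
E
```

```text
15.2 0.03035076505401614
the job is handed in; nothing more can be done
None
```

I gripped the pawl's pin, carried it over the top and let it fall to its stop. Then I wound the crank backward by its handle to about 1.3 rad, let go and backed the arm off. The job was handed in at 15.2 s of the 58 s allowed.

- **Pawl:** the last picture shows it thrown back, with its pin on the platen side.
- **Press force:** I had no direct reading of the force on the panel. In the pictures the platen stopped moving at about 1.23–1.25 rad while the crank kept turning. The resistance at the handle rose from about 3 N to about 7.5 N, which works out at roughly 11 N on the panel, with 2 to 3 N of uncertainty.
- **After letting go:** the platen and crank looked unchanged in the pictures, so the crank friction was holding.
- **Arm and bench:** the wrist force was near zero, the arm touched nothing, and the other things looked unmoved.
- **Disagreements:** the scene camera put heights about 7 mm lower than the stated geometry, so I worked from the top camera and the forces I felt. With the handle at rest, the force across it read only about 5 N. Crank friction carries part of the load there, so I went by the readings taken while it was moving.

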